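# Clamp the sharpening stone in its holder

### The arm

A 6-joint arm with a two-finger parallel gripper is mounted at the origin on a cart in front of the work surface, level with it; the furniture and walls round the work are solid. World frame = base frame: x ahead of the robot, y to its left, z up, the work surface at z = 0. Lengths are in m, angles in rad, forces in N, time in s.
With the tool pointing down it reaches from about 0.375 to 0.825 m from the base axis. Payload 5.5 kg.
Tool frame: the origin (TCP) lies midway between the tips of the shut fingers; the grasp point (between the pads) lies 19 mm behind it (robot.grasp_offset is the distance from the TCP to the grasp point, in m); z points along the fingers, y is the line along which they close (so a half turn about z gives the same grasp; the last joint's range is limited). The gripper opens to 85 mm and grips with 20 to 120 N. Pads are 22 mm wide; open, the fingers measure 114 mm over their backs; the gripper's body (76 mm by 85 mm) begins 54 mm behind the grasp point. The pads swing forward as they close: fully open they stand 13 mm farther back than shut.
Start: joints at [-1.141, 0.314, -0.047, 1.21, 0, 1.571], TCP at [0.25, -0.545, 0.231] pointing down, gripper open.
Joint ranges: [-2.67, 2.67], [-0.69, 1.73], [-1.03, 1.25], [-2.08, 2.16], [-1.42, 1.45], [-3.14, 3.14]. Speed limits (rad/s): [2.39, 2.39, 3.01, 3.14, 3.14, 3.14].

### API

Orientations are given as [roll, pitch, yaw] about the fixed x, y, z axes, in that order (R = Rz(yaw) Ry(pitch) Rx(roll)).
In Python, from station import robot, eyes gives the robot as it stands.
- The arm moves only by the tool move_arm, never from a script. Its arguments are lists of equal length, an entry for each row: "offset": the shift along the world's x, y, z in mm, a list of three; "spin": the turn about the world's z in degrees; "claw": the opening, from 0 (shut) to 1 (fully open). In form: {"offset": [[x, y, z], ...], "spin": [spin, ...], "claw": [claw, ...]}. A call has 1 to 12 rows; each row is the pose to reach, as a shift and turn from the pose commanded when the call began; what a row does not reach only later rows make up. A row lasts 1/10 s, in which the tool goes at most 50 mm and 8.59 degrees, less where a joint would pass 70% of its speed; a pose out of reach is approached as far as the arm can. A call with a gripper value outside its range is refused whole. The fingers move at their own pace and stop on an object; "squeeze" is the grip in N (left out, the last holds). Time passes only in rows, so rows that repeat a pose let the fingers close. It gives the time, the measured TCP pose, the force, the opening and the grip force at its end, in the units of the state.
- robot.get_state(): the state, without advancing time (a new reading comes with each control period).
- eyes.grab_frame(name): name is "scene" or "top" or "wrist"; returns a dict with "image" (480x640x3 uint8, blue, green, red), "camera_matrix" (3x3 intrinsics, pixels), "position" and "attitude" of the camera in the world; the wrist camera has in their place "mount" (4x4, takes a point from camera to tool coordinates, whose origin is the TCP and whose axes are the flange's). Camera axes: x right, y down, z forward; pixel columns grow to the right and rows downward; lengths in m; the calibration is good to about 2 mm. The wrist camera is an equidistant fisheye: a pixel r from the principal point sees the ray r / f radians off the axis. A picture is of the moment at which its call begins: read the wrist's pose just before it. There is no depth.
- robot.job_done(): hands the job in; it is judged then, once.
Trained networks look in the newest picture that a camera, given by its name, has taken for a name from the list of things; names that differ only in an ending like _2 or _b are one class to them, and where a whole thing is asked for, a point or a joint stands for the part that bears it (a point fixed in the world has none). Each returns a list of dicts, best first, with "score" (0 to 1); they miss things now and then, are a little off and sometimes report something else, mostly with a low value. They report only what shows in the picture. A call takes as long as a camera call.
- eyes.spot_in(camera, thing): "pixel" ([column, row] in pixels, amid what is visible of it).
- eyes.mark_of(camera, thing): "pixel" ([column, row] in pixels: a listed point, or the origin of a listed thing).
The state is a dict: "t": time; "joint_positions": joint angles; "joint_vel": joint speeds; "effort": joint torques, N m; "position": TCP position; "ee_rot": TCP orientation; "contact_force": force on the tool from outside, world axes, zero at the start; "wrist_torque": the same for the moment, N m; "opening": opening from 0.0 (shut) to 1.0 (fully open); "grip_force": force on a finger pad.
Only numpy, scipy, OpenCV 4.12 (cv2) and the standard library are available. Lean on these libraries where they do the work, as an engineer would, in place of code of your own. Each camera call takes 0.05 s, during which the arm holds its last target. There are 200 camera calls.

### The job

Clamp the sharpening stone in its holder with fingertip pushes only. First push the sliding jaw by its upright tab until the stone is held with no gap between the jaw and the fixed end stop; then turn the loose wing nut clockwise (seen from above) by repeated fingertip strokes on the orange faces of its wings until it stops, tight. Do not grip the wings between the fingers, do not lift the stone, and leave the things round about alone.

Things in the scene. Friction and masses are not known exactly. Their poses are not given: they have to be found in the camera images.
- holder: Stone holder, fixed to the worktop: light wooden base, 92 mm along its x, from -89 to +224 mm along its y, top at z = 16 mm. Origin at worktop level on the wing nut's vertical axis. Its +y points along the holder towards the stone (to the robot's left), its +x away from the robot; yaw up to 0.3 rad either way. Stone, jaw and nut lie on its centre line x = 0.
- end_stop (a point): Middle of the top of the fixed steel end stop's inner face, at y = 205 mm in the holder's frame, z = 38 mm. The stone is clamped between it and the jaw.
- guard (a point): Point on the top edge of the steel splash guard, beside the nut. The guard stands upright along the whole far side of the holder, inner face at x = +46 mm from the nut's axis, top at z = 80 mm. It leaves no room for a finger beyond the wings on that side; the robot's side of the nut is open.
- stone: Loose two-layer sharpening stone (terracotta below, grey above), 52 (x) by 150 (y) by 26 mm, about 0.4 kg, lying on the base between low side rails 56 mm apart. Origin: centre of its underside, axes parallel to the holder's; top at z = 42 mm. Clamped, its centre is at y = 130 mm in the holder's frame; it starts up to 10 mm short of that.
- jaw (a joint): Sliding aluminium jaw, slotted round the nut's stud: how far (m) it still has to slide to holder +y until jaw, stone and end stop touch. 0 = stone clamped; starts 0.014 to 0.030. About 2 N of friction (2 N more once it pushes the stone along); it stays where it is left.
- jaw_tab (a point): Middle of the top edge of the jaw's outer (-y) face, an upright tab 44 mm wide (x), 8 mm thick (y), z = 17 to 42 mm. Push this outer face towards holder +y. It lies 53 mm plus the jaw's joint value to -y of the nut's axis; above the base there is nothing beyond it.
- wingnut (a joint): Angle (rad) the wing nut still has to turn clockwise, seen from above, until tight. 0 = tight, at a hard stop; starts 5.0 to 8.5 (up to 1 1/3 turns). The value rises anticlockwise. Friction 0.04 N m; it stays where it is left, and its height does not change.
- nut_axis (a point): Point on the wing nut's vertical axis, at the height of the top of the wings (z = 76 mm); does not move with the nut. The hub is 20 mm across, top at z = 70 mm. Jaw, stone and rails stay below z = 43 mm: a fingertip at z = 50 to 56 mm passes over them and meets only wings, hub and guard.
- wing_tip (a point): Top outer corner of one of the nut's two opposite wings, 33 mm from the axis, z = 76 mm; turns with it. Wings: upright blades 9 mm thick, 8 to 33 mm from the axis, z = 46 to 76 mm; the face to push (anticlockwise side) is orange, the other black. When tight this wing points 30 degrees clockwise of holder +x, the other to the robot's side, 30 degrees round towards the stone.
- lemon: Lemon, 71x53x51 mm, bystander, to the right of the holder. Origin under its centre.
- garlic: Garlic bulb, 60x60x59 mm, bystander at the right. Origin under its centre.
- matchbox: Matchbox, 36x56x15 mm, bystander at the front right. Origin under its centre.
- tape_roll: Roll of tape, 104x102x25 mm, bystander at the back, near the wall cabinets, whose fronts begin at x = 0.58 m and undersides at z = 0.51 m: a raised arm has to swing round in front of these. Origin under its centre.
- salt_shaker: Salt shaker, 44x44x90 mm, bystander behind the holder. Origin under its centre.

How it is judged:
By the outcome, as a careful person would: the job done as asked, in the order asked, and still so for the second after the job is handed in, with the robot touching nothing.
It also fails if it takes over 64 s, if anything falls off the work surface, if the arm or the gripper's body presses on something with over 40 N, if the wrist force passes 120 N, or if a joint passes its speed limit or range.

## Working session

There is one attempt and no reset: what is moved stays moved. The work goes in short steps, Python scripts to look and compute and a tool call to move; the robot and the scene stay as the last step left them, time stands still between calls to the robot, and variables do not carry over. Pictures are saved under pics/ and viewed, at most 10 in all, crops included, and the job is handed in when it is done.

Besides the shell and the picture viewer there is one more tool, called in YAML: its name, and indented under it one key for each argument. move_arm: Moves the arm, as the interface text tells. Its arguments: {"type":"object","properties":{"offset":{"type":"array"},"spin":{"type":"array"},"claw":{"type":"array"},"squeeze":{"type":"number"}},"required":["offset","spin","claw"]}

```bash
mkdir -p pics; cat > h.py <<'E'
import numpy as np, cv2
from station import robot, eyes
from scipy.spatial.transform import Rotation as R
def cam(f):
    A=np.array(f["attitude"],float)
    if A.shape==(3,3): M=A
    elif A.size==4: M=R.from_quat(A).as_matrix()
    else: M=R.from_euler('xyz',A).as_matrix()
    return np.array(f["camera_matrix"]),M,np.array(f["position"])
def ray(f,p):
    K,M,c=cam(f); d=M@np.linalg.inv(K)@[p[0],p[1],1]; return c,d
def atz(f,p,z):
    c,d=ray(f,p); return c+d*(z-c[2])/d[2]
def proj(f,P):
    K,M,c=cam(f); q=K@(M.T@(np.array(P)-c)); return q[:2]/q[2]
E
python3 - <<'E'
from h import *
Z=dict(end_stop=.038,guard=.08,stone=.016,jaw_tab=.042,nut_axis=.076,wing_tip=.076,holder=0,lemon=0,garlic=0,matchbox=0,tape_roll=0,salt_shaker=0)
for n in("top","scene"):
    f=eyes.grab_frame(n); cv2.imwrite(f"pics/{n}0.png",f["image"]); print(n,f["attitude"],f["position"])
    for k,z in Z.items():
        for r in eyes.mark_of(n,k)[:2]: print(k,np.round(r["pixel"]),round(r["score"],2),np.round(atz(f,r["pixel"],z)*1000))
print(robot.get_state())
E
```

```text
top [-2.94512618e+00 -1.93119417e-03 -1.59263273e+00] [ 0.29229899 -0.06887197  1.41935871]
end_stop [206. 278.] 0.85 [493. 157.  38.]
guard [295. 274.] 0.72 [491. -45.  80.]
stone [234. 282.] 0.68 [485.  95.  16.]
jaw_tab [323. 302.] 0.96 [ 432. -105.   42.]
nut_axis [293. 292.] 0.98 [451. -40.  76.]
wing_tip [298. 274.] 0.64 [492. -50.  76.]
wing_tip [301. 284.] 0.57 [468. -58.  76.]
holder [295. 300.] 0.82 [444. -41.   0.]
lemon [444. 331.] 0.59 [ 365. -379.    0.]
garlic [446. 294.] 0.76 [ 450. -387.    0.]
matchbox [405. 332.] 0.91 [ 365. -290.    0.]
tape_roll [241. 183.] 0.84 [724.  81.   0.]
tape_roll [302. 282.] 0.35 [483. -60.   0.]
scene [-2.08863087 -0.0208358  -0.78668732] [-0.20752032 -0.80279679  0.65723828]
end_stop [246. 219.] 0.88 [495. 172.  38.]
end_stop [264. 238.] 0.18 [464.  50.  38.]
guard [299. 236.] 0.92 [491. -56.  80.]
stone [262. 237.] 0.93 [487.  91.  16.]
stone [283. 266.] 0.21 [434. -57.  16.]
jaw_tab [298. 267.] 0.7 [ 431. -116.   42.]
jaw_tab [295. 240.] 0.61 [513. -17.  42.]
nut_axis [285. 244.] 0.77 [444. -58.  76.]
wing_tip [295. 238.] 0.68 [480. 
[... 205 characters left out ...]
int_positions': array([-1.14098281e+00,  3.13521089e-01, -4.71466383e-02,  1.21022993e+00,
       -1.61928584e-05,  1.57082382e+00]), 'joint_vel': array([ 5.27285616e-04,  7.93722926e-04, -1.63967557e-03,  3.87704322e-04,
        1.40521680e-03,  5.19030321e-05]), 'effort': array([-1.43362293e-03, -5.39457965e+01,  3.40044987e+01,  1.80792413e-03,
       -1.67504709e-04,  1.69666777e-05]), 'position': array([ 0.2499972 , -0.54538752,  0.23126636]), 'ee_rot': array([-3.14149132e+00,  1.61956445e-05,  4.29786026e-01]), 'contact_force': array([-0.22398762, -0.17686759,  0.5075716 ]), 'wrist_torque': array([-0.016207  , -0.00485923,  0.0389437 ]), 'grip_force': 0.0, 'opening': 1.001028018546334}
```

View pics/top0.png

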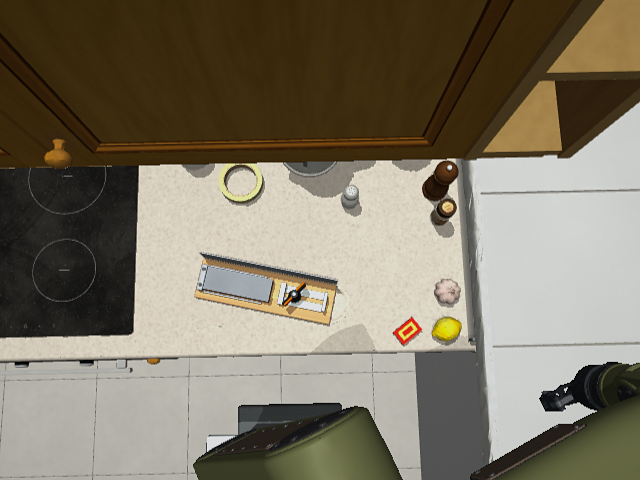

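View pics/scene0.png

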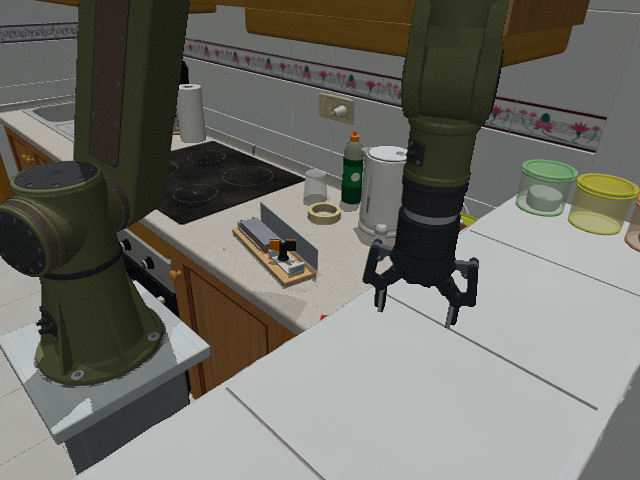

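The top picture shows the holder at columns 195-337, rows 253-325. The nut is at (293,292) with its wings diagonal, and the jaw tab is at about (323,302). Holder yaw is about -0.21. I'll approach the tab with the fingers shut and look with the wrist camera.

move_arm:
  offset:
    - [20,45,0]
    - [40,90,0]
    - [60,135,0]
    - [80,180,0]
    - [100,225,0]
    - [120,270,0]
    - [140,315,0]
    - [160,360,0]
    - [170,395,0]
    - [170,395,0]
    - [170,395,0]
    - [170,395,0]
  spin: [-5,-10,-15,-20,-25,-30,-36,-36,-36,-36,-36,-36]
  claw: [0,0,0,0,0,0,0,0,0,0,0,0]

```text
t: 2.5
position: [0.4199, -0.1511, 0.2314]
ee_rot: [3.141, -0.0, -0.199]
contact_force: [-0.2, -0.8, 0.8]
opening: 0.007
grip_force: 0.0
```

```bash
cat >> h.py <<'E'
def wray(f,s,p):
    K=np.array(f["camera_matrix"]); v=np.array([(p[0]-K[0,2])/K[0,0],(p[1]-K[1,2])/K[1,1]]); th=np.hypot(*v)
    d=np.r_[np.sin(th)*v/max(th,1e-9),np.cos(th)]
    T=np.array(f["mount"]); Rt=R.from_euler('xyz',s["ee_rot"]).as_matrix()
    return np.array(s["position"])+Rt@T[:3,3], Rt@T[:3,:3]@d
def watz(f,s,p,z):
    c,d=wray(f,s,p); return c+d*(z-c[2])/d[2]
def look(name):
    s=robot.get_state(); f=eyes.grab_frame("wrist"); cv2.imwrite(f"pics/{name}.png",f["image"]); return s,f
Z=dict(end_stop=.038,guard=.08,stone=.016,jaw_tab=.042,nut_axis=.076,wing_tip=.076,holder=0)
def marks(s,f,ks):
    for k in ks:
        for r in eyes.mark_of("wrist",k)[:2]: print(k,np.round(r["pixel"]),round(r["score"],2),np.round(watz(f,s,r["pixel"],Z[k])*1000,1))
E
python3 - <<'E'
from h import *
s,f=look("w1"); print(s["t"],s["position"],s["ee_rot"],f["mount"]); marks(s,f,Z)
E
```

```text
2.5 [ 0.41989458 -0.15106865  0.23138645] [ 3.14114174e+00 -1.97533067e-04 -1.99182753e-01] [[ 9.47618015e-04 -9.47413868e-01 -3.20009477e-01  8.27410389e-02]
 [ 9.99999454e-01  7.56776239e-04  7.20719887e-04  2.79118544e-04]
 [-4.40644448e-04 -3.20009985e-01  9.47414068e-01 -1.41583352e-01]
 [ 0.00000000e+00  0.00000000e+00  0.00000000e+00  1.00000000e+00]]
end_stop [ 42. 205.] 0.92 [498.2 160.7  38. ]
end_stop [214. 196.] 0.39 [456.5 -54.3  38. ]
guard [184. 162.] 0.63 [495.3 -50.3  80. ]
stone [100. 200.] 0.91 [481.3  88.3  16. ]
stone [214. 195.] 0.21 [454.  -47.2  16. ]
jaw_tab [279. 208.] 0.98 [ 432.3 -112.8   42. ]
jaw_tab [ 43. 205.] 0.17 [497.4 154.1  42. ]
nut_axis [189. 216.] 0.64 [449.6 -39.4  76. ]
wing_tip [206. 181.] 0.76 [475.  -63.8  76. ]
holder [214. 195.] 0.69 [452.  -40.8   0. ]
holder [524. 209.] 0.4 [ 372.6 -375.5    0. ]
```

View pics/w1.png

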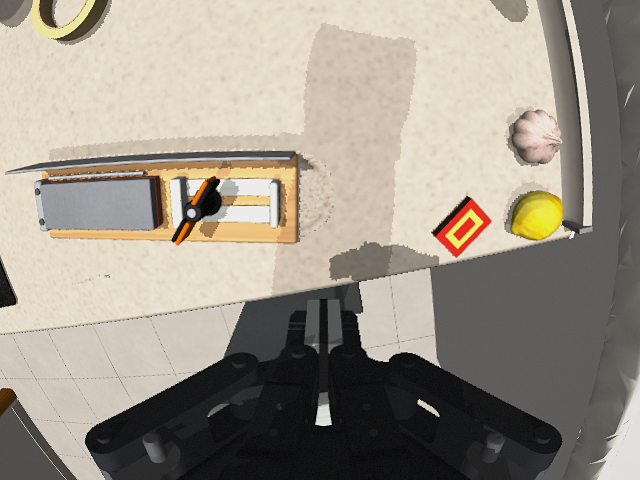

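The wrist view shows the nut at (191,211), wing tips at (214,180) and (177,243), the tab at (279,208), and the stone short of the jaw. The nut is at about (450,-40) mm, yaw about -0.23, and one full turn looks to be left. I'll lower behind the tab.

move_arm:
  offset:
    - [4,-2,-50]
    - [4,-2,-100]
    - [4,-2,-150]
    - [4,-2,-180]
    - [4,-2,-200]
    - [4,-2,-200]
    - [7,10,-200]
    - [8,15,-200]
    - [9,20,-200]
    - [9,20,-200]
  spin: [-2,-2,-2,-2,-2,-2,-2,-2,-2,-2]
  claw: [0,0,0,0,0,0,0,0,0,0]

```text
t: 3.9
position: [0.4301, -0.1299, 0.0324]
ee_rot: [3.142, -0.002, -0.232]
contact_force: [-0.8, 0.8, 0.0]
opening: 0.003
grip_force: 0.0
```

move_arm:
  offset:
    - [1,4,0]
    - [2,8,0]
    - [2,8,0]
  spin: [0,0,0]
  claw: [0,0,0]

```text
t: 4.2
position: [0.4313, -0.1222, 0.0315]
ee_rot: [3.141, -0.001, -0.233]
contact_force: [-0.4, 0.1, 0.5]
opening: -0.005
grip_force: 0.2
```

```bash
python3 - <<'E'
from h import *
s,f=look("w2"); print(s["t"],s["position"],s["contact_force"]); marks(s,f,["jaw_tab","nut_axis","wing_tip","end_stop"])
E
```

```text
4.2 [ 0.43134984 -0.12224666  0.03153987] [-0.42012529  0.06544647  0.46692375]
jaw_tab [289. 332.] 0.76 [ 434.1 -108.9   42. ]
nut_axis [102. 366.] 0.71 [451.2 -41.3  76. ]
wing_tip [120. 303.] 0.93 [474.7 -64.1  76. ]
```

View pics/w2.png

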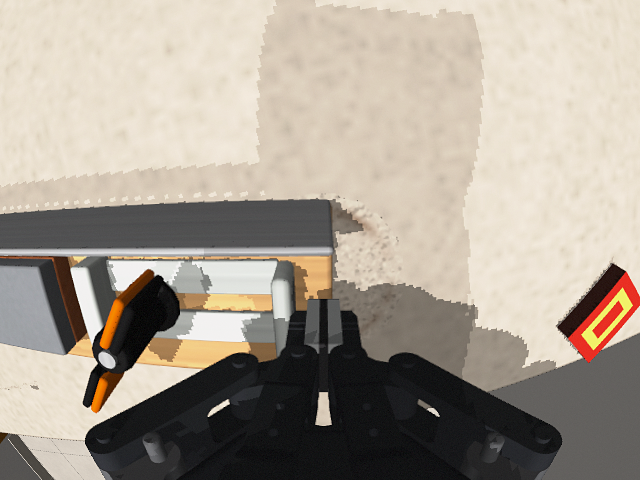

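The wrist view shows the fingertips at (325,320), right beside the tab at (285,330). I'll push along holder +y while watching the force.

move_arm:
  offset:
    - [0.5,2,0]
    - [1,4,0]
    - [1.5,6,0]
    - [2,8,0]
    - [2.3,10,0]
    - [2.3,10,0]
  spin: [0,0,0,0,0,0]
  claw: [0,0,0,0,0,0]

```text
t: 5.05
position: [0.4333, -0.1121, 0.0313]
ee_rot: [-3.141, 0.0, -0.233]
contact_force: [-0.8, -0.8, 0.6]
opening: 0.001
grip_force: 0.4
```

move_arm:
  offset:
    - [0.5,2,0]
    - [1,4,0]
    - [1,4,0]
  spin: [0,0,0]
  claw: [0,0,0]

```text
t: 5.35
position: [0.4343, -0.1081, 0.0313]
ee_rot: [-3.141, 0.0, -0.233]
contact_force: [-1.4, -1.2, 0.3]
opening: -0.002
grip_force: 0.5
```

move_arm:
  offset:
    - [0.3,1.5,0]
    - [0.7,3,0]
    - [0.7,3,0]
  spin: [0,0,0]
  claw: [0,0,0]

```text
t: 5.65
position: [0.435, -0.1052, 0.0313]
ee_rot: [-3.141, 0.0, -0.233]
contact_force: [-1.7, -1.3, -0.3]
opening: 0.001
grip_force: 0.6
```

move_arm:
  offset:
    - [0.3,1.5,0]
    - [0.7,3,0]
    - [0.7,3,0]
  spin: [0,0,0]
  claw: [0,0,0]

```text
t: 5.95
position: [0.4353, -0.1038, 0.0313]
ee_rot: [3.141, 0.0, -0.233]
contact_force: [-1.2, -4.4, 0.2]
opening: 0.0
grip_force: 2.2
```

move_arm:
  offset:
    - [0.2,1,0]
    - [0.5,2,0]
    - [0.5,2,0]
  spin: [0,0,0]
  claw: [0,0,0]

```text
t: 6.25
position: [0.4353, -0.1037, 0.0313]
ee_rot: [3.14, 0.0, -0.232]
contact_force: [-3.3, -7.6, -0.3]
opening: -0.002
grip_force: 3.5
```

move_arm:
  offset:
    - [0.2,1,0]
    - [0.5,2,0]
    - [0.5,2,0]
  spin: [0,0,0]
  claw: [0,0,0]

```text
t: 6.55
position: [0.4354, -0.1036, 0.0313]
ee_rot: [3.139, 0.0, -0.231]
contact_force: [-2.4, -10.0, 0.3]
opening: 0.001
grip_force: 4.9
```

The push stopped with the force at 10 N and no more travel, so the jaw is clamped. I'll back off, lift and check.

move_arm:
  offset:
    - [-3,-12,0]
    - [-6,-25,0]
    - [-6,-25,30]
    - [-6,-25,80]
    - [-6,-25,110]
    - [-6,-25,110]
    - [-6,-25,110]
  spin: [0,0,0,0,0,0,0]
  claw: [0,0,0,0,0,0,0]

```text
t: 7.25
position: [0.4307, -0.1269, 0.1419]
ee_rot: [-3.138, -0.002, -0.23]
contact_force: [0.3, -0.0, 0.0]
opening: -0.001
grip_force: 0.0
```

```bash
cat >> h.py <<'E'
C=np.array([450.5,-40.5]); YAW=-0.232
def circ(phis,r=29):
    p=np.deg2rad(np.array(phis))+YAW
    return C+r*np.c_[np.cos(p),np.sin(p)]
E
python3 - <<'E'
from h import *
s,f=look("w3"); print(s["t"],s["position"],s["contact_force"]); marks(s,f,["jaw_tab","nut_axis","wing_tip","end_stop"])
a=[208]+list(range(200,89,-10))
for q,c in zip(a,circ(a)): print(q,np.round(c,1),np.round(c-circ([208])[0],0))
E
```

```text
7.25 [ 0.43074118 -0.12692784  0.1418914 ] [ 0.29621062 -0.0075016   0.01561529]
jaw_tab [273. 247.] 0.93 [437.2 -92.8  42. ]
jaw_tab [216. 227.] 0.3 [460.4 -57.1  42. ]
nut_axis [184. 258.] 0.57 [452.8 -42.8  76. ]
nut_axis [519. 256.] 0.38 [ 405.  -253.7   76. ]
wing_tip [202. 221.] 0.94 [473.1 -62.8  76. ]
wing_tip [595. 145.] 0.34 [ 469.4 -323.    76. ]
end_stop [  8. 246.] 0.95 [494.7 161.   38. ]
208 [422.5 -47.9] [0. 0.]
200 [421.7 -43.9] [-1.  4.]
190 [421.5 -38.8] [-1.  9.]
180 [422.3 -33.8] [-0. 14.]
170 [423.9 -29. ] [ 1. 19.]
160 [426.3 -24.6] [ 4. 23.]
150 [429.4 -20.6] [ 7. 27.]
140 [433.2 -17.3] [11. 31.]
130 [437.5 -14.6] [15. 33.]
120 [442.2 -12.7] [20. 35.]
110 [447.1 -11.7] [25. 36.]
100 [452.2 -11.5] [30. 36.]
90 [457.2 -12.3] [35. 36.]
```

View pics/w3.png

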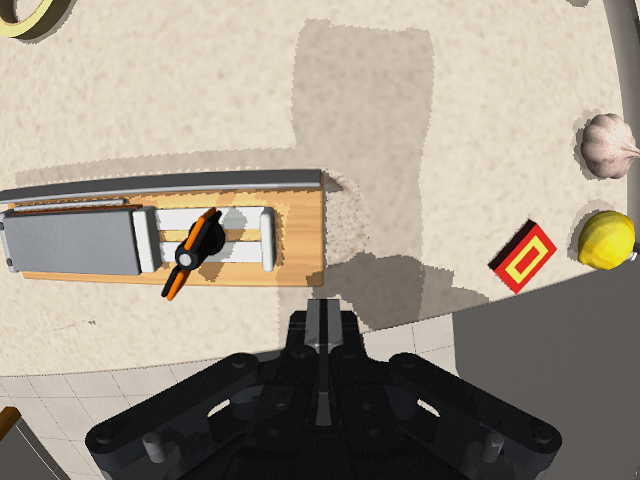

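The jaw now touches the stone, and the stone is against the end stop (tab at (267,240)). Now I'll go above the start of the first nut stroke, on the robot's side.

move_arm:
  offset:
    - [-9,25,0]
    - [-9,60,-20]
    - [-9,75,-45]
    - [-9,75,-45]
    - [-9,75,-45]
  spin: [0,0,0,0,0]
  claw: [0,0,0,0,0]

```text
t: 8.0
position: [0.4153, -0.0761, 0.096]
ee_rot: [-3.117, 0.002, -0.199]
contact_force: [0.0, 0.3, 0.6]
opening: 0.004
grip_force: 0.0
```

```bash
python3 - <<'E'
from h import *
s=robot.get_state(); print(np.round(s["joint_positions"],3),np.round(s["joint_vel"],3),s["position"],s["ee_rot"])
E
```

```text
[-0.2    0.092 -0.654  0.828  0.025  3.141] [-0.007 -0.015  0.033  0.004  0.     0.001] [ 0.4152745  -0.07605562  0.09595018] [-3.11694582e+00  2.35485258e-03 -1.99362350e-01]
```

move_arm:
  offset:
    - [0,0,0]
    - [0,0,0]
    - [0,0,0]
    - [0,0,0]
  spin: [0,0,0,0]
  claw: [0,0,0,0]

```text
t: 8.4
position: [0.4164, -0.0764, 0.0968]
ee_rot: [-3.117, -0.001, -0.2]
contact_force: [0.8, 0.5, -0.5]
opening: -0.002
grip_force: 0.0
```

```bash
python3 - <<'E'
from h import *
s=robot.get_state(); print(np.round(s["joint_positions"],3),np.round(s["joint_vel"],3),s["position"],s["ee_rot"])
E
```

```text
[-0.201  0.091 -0.653  0.827  0.025  3.141] [ 0.002  0.002 -0.006 -0.004  0.001 -0.001] [ 0.41642041 -0.07637488  0.09677188] [-3.11669655e+00 -5.86278634e-04 -1.99838444e-01]
```

Joint 6 is at its limit, so I'll spin back 30°. The fingertip is nearly square, so its yaw hardly matters.

move_arm:
  offset:
    - [0,0,0]
    - [0,0,0]
    - [0,0,0]
    - [0,0,0]
    - [0,0,0]
    - [0,0,0]
  spin: [8,16,24,30,30,30]
  claw: [0,0,0,0,0,0]

```text
t: 9.0
position: [0.4161, -0.0762, 0.0964]
ee_rot: [-3.117, 0.0, 0.322]
contact_force: [-0.3, 0.1, 0.3]
opening: 0.004
grip_force: 0.0
```

move_arm:
  offset:
    - [3,14,0]
    - [6,28,0]
    - [6,28,0]
    - [6,28,-20]
    - [6,28,-43]
    - [6,28,-43]
    - [6,28,-43]
  spin: [0,0,0,0,0,0,0]
  claw: [0,0,0,0,0,0,0]

```text
t: 9.7
position: [0.4214, -0.0483, 0.0534]
ee_rot: [-3.116, 0.002, 0.323]
contact_force: [0.8, -0.3, 0.1]
opening: 0.002
grip_force: 0.0
```

move_arm:
  offset:
    - [-1,4,0]
    - [-1,9,0]
    - [0,14,0]
    - [1,19,0]
    - [4,23,0]
    - [7,27,0]
    - [11,31,0]
    - [11,31,0]
  spin: [0,0,0,0,0,0,0,0]
  claw: [0,0,0,0,0,0,0,0]

```text
t: 10.5
position: [0.4334, -0.0164, 0.0532]
ee_rot: [-3.116, 0.0, 0.325]
contact_force: [0.1, 0.2, -0.7]
opening: -0.002
grip_force: 0.1
```

```bash
python3 - <<'E'
from h import *
s,f=look("w4"); print(s["t"],s["position"],s["contact_force"]); marks(s,f,["jaw_tab","nut_axis","wing_tip"])
E
```

```text
10.5 [ 0.43340926 -0.01637607  0.05318947] [ 0.06619399  0.23183469 -0.71686956]
jaw_tab [463. 340.] 0.81 [436.7 -90.7  42. ]
nut_axis [396. 329.] 0.67 [450.7 -40.9  76. ]
wing_tip [469. 346.] 0.85 [451.8 -73.2  76. ]
```

View pics/w4.png

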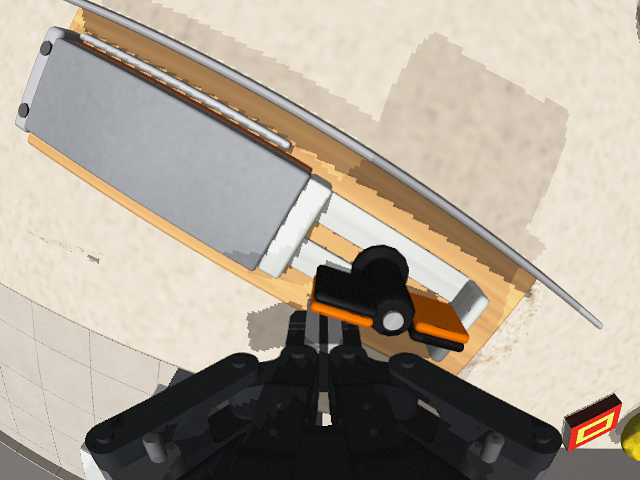

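The view shows the fingertips at (325,330) pressing the orange face of the wing at (345,315), which has turned about 40°. I'll continue the stroke.

move_arm:
  offset:
    - [4,3,0]
    - [9,5,0]
    - [14,6,0]
    - [19,6,0]
    - [24,5,0]
    - [29,3,0]
    - [29,3,0]
  spin: [0,0,0,0,0,0,0]
  claw: [0,0,0,0,0,0,0]

```text
t: 11.4
position: [0.4636, -0.0143, 0.0535]
ee_rot: [-3.117, -0.001, 0.324]
contact_force: [-0.9, -0.5, 0.1]
opening: 0.0
grip_force: 0.1
```

```bash
python3 - <<'E'
from h import *
s,f=look("w5"); print(s["t"],s["position"],s["contact_force"]); marks(s,f,["wing_tip"])
p=s["position"][:2]*1000
a=list(range(285,70,-10))
for q,c in zip(a,circ(a)): print(q,np.round(c,1),np.round(c-circ([285])[0],0))
print(circ([285])[0]-p)
E
```

```text
11.4 [ 0.4635689  -0.01426474  0.05353219] [-0.86634311 -0.4837493   0.05718827]
285 [451.4 -69.5] [0. 0.]
275 [446.3 -69.2] [-5.  0.]
265 [441.4 -68. ] [-10.   1.]
255 [436.8 -66. ] [-15.   3.]
245 [432.5 -63.3] [-19.   6.]
235 [428.8 -59.8] [-23.  10.]
225 [425.8 -55.7] [-26.  14.]
215 [423.6 -51.2] [-28.  18.]
205 [422.1 -46.4] [-29.  23.]
195 [421.5 -41.4] [-30.  28.]
185 [421.8 -36.3] [-30.  33.]
175 [423.  -31.4] [-28.  38.]
165 [425.  -26.8] [-26.  43.]
155 [427.7 -22.5] [-24.  47.]
145 [431.2 -18.8] [-20.  51.]
135 [435.3 -15.8] [-16.  54.]
125 [439.8 -13.6] [-12.  56.]
115 [444.6 -12.1] [-7. 57.]
105 [449.6 -11.5] [-2. 58.]
95 [454.7 -11.8] [ 3. 58.]
85 [459.6 -13. ] [ 8. 57.]
75 [464.2 -15. ] [13. 55.]
[-12.20484889 -55.22238545]
```

move_arm:
  offset:
    - [-5,2,0]
    - [-5,2,40]
    - [-5,2,40]
    - [-12,-25,40]
    - [-12,-55,40]
    - [-12,-55,40]
  spin: [0,0,0,0,0,0]
  claw: [0,0,0,0,0,0]

```text
t: 12.1
position: [0.45, -0.0713, 0.0934]
ee_rot: [-3.118, -0.0, 0.321]
contact_force: [0.2, 0.5, 0.4]
opening: 0.004
grip_force: 0.0
```

```bash
python3 - <<'E'
from h import *
s,f=look("w6"); print(s["t"],s["position"],s["contact_force"]); marks(s,f,["jaw_tab","nut_axis","wing_tip"])
E
```

```text
12.1 [ 0.44997746 -0.07133585  0.09339655] [0.1554462  0.51710076 0.4425178 ]
jaw_tab [350. 304.] 0.9 [435.6 -91.8  42. ]
wing_tip [268. 335.] 0.87 [421.3 -51.5  76. ]
```

View pics/w6.png

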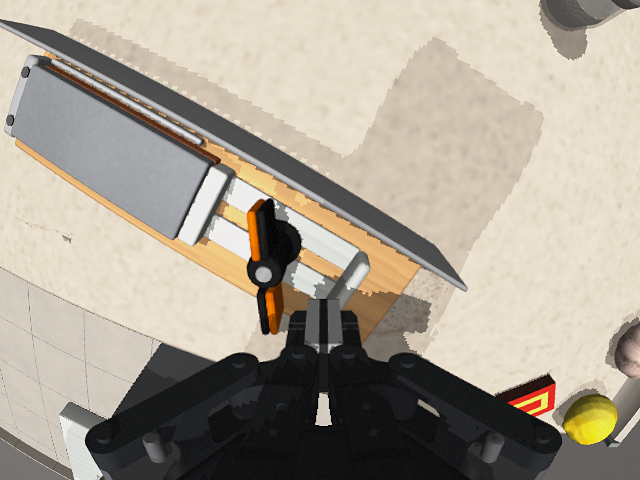

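The wing's orange face at (275,310) points to the robot's side and the fingertips are clear behind it. I'll descend and sweep.

move_arm:
  offset:
    - [0,0,-20]
    - [0,0,-40]
    - [0,0,-40]
    - [-10,1,-40]
    - [-19,6,-40]
    - [-26,14,-40]
    - [-29,23,-40]
    - [-30,28,-40]
    - [-30,33,-40]
    - [-28,38,-40]
    - [-26,43,-40]
    - [-24,47,-40]
  spin: [0,0,0,0,0,0,0,0,0,0,0,0]
  claw: [0,0,0,0,0,0,0,0,0,0,0,0]

```text
t: 13.5
position: [0.426, -0.0216, 0.0532]
ee_rot: [-3.116, 0.001, 0.324]
contact_force: [-1.2, -0.9, 0.1]
opening: -0.003
grip_force: 0.6
```

move_arm:
  offset:
    - [4,4,0]
    - [8,7,0]
    - [12,9,0]
    - [17,10,0]
    - [22,11,0]
    - [27,11,0]
    - [32,10,0]
    - [37,8,0]
    - [37,8,0]
    - [32,10,0]
    - [32,10,40]
    - [32,10,40]
  spin: [0,0,0,0,0,0,0,0,0,0,0,0]
  claw: [0,0,0,0,0,0,0,0,0,0,0,0]

```text
t: 14.7
position: [0.4607, -0.0122, 0.0969]
ee_rot: [-3.119, -0.005, 0.324]
contact_force: [1.5, 0.8, -0.1]
opening: -0.003
grip_force: 0.0
```

move_arm:
  offset:
    - [-4,-25,0]
    - [-8,-57,0]
    - [-8,-57,0]
    - [-8,-57,0]
  spin: [0,0,0,0]
  claw: [0,0,0,0]

```text
t: 15.1
position: [0.4498, -0.0694, 0.0932]
ee_rot: [-3.117, -0.0, 0.322]
contact_force: [0.2, 0.7, 0.2]
opening: -0.002
grip_force: 0.0
```

```bash
python3 - <<'E'
from h import *
s,f=look("w7"); print(s["t"],s["position"],s["contact_force"]); marks(s,f,["jaw_tab","nut_axis","wing_tip"])
E
```

```text
15.1 [ 0.44982915 -0.0693584   0.09322625] [0.19602889 0.69363292 0.15912099]
jaw_tab [351. 303.] 0.75 [436.  -90.5  42. ]
nut_axis [266. 279.] 0.88 [451.3 -40.3  76. ]
wing_tip [260. 212.] 0.61 [481.6 -29.   76. ]
```

View pics/w7.png

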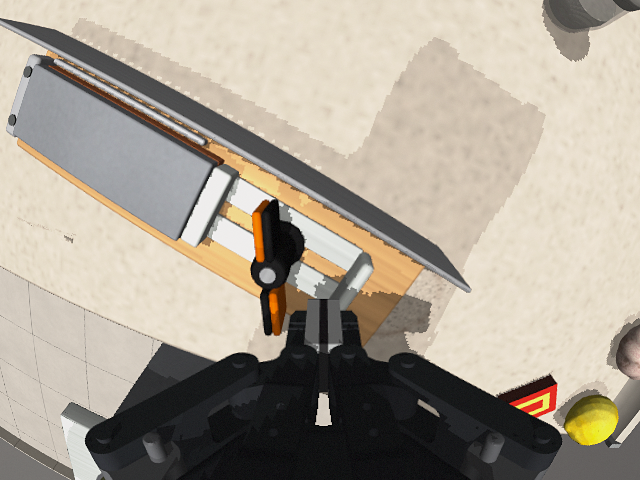

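The nut has turned another half turn, with about 65° left. I'll do the last stroke, creeping near the stop.

move_arm:
  offset:
    - [0,0,-20]
    - [0,0,-40]
    - [0,0,-40]
    - [-10,0,-40]
    - [-19,5,-40]
    - [-23,9,-40]
    - [-26,13,-40]
    - [-28,17,-40]
    - [-28,17,-40]
  spin: [0,0,0,0,0,0,0,0,0]
  claw: [0,0,0,0,0,0,0,0,0]

```text
t: 16.2
position: [0.4217, -0.0515, 0.0536]
ee_rot: [-3.116, 0.0, 0.325]
contact_force: [-0.0, -0.8, 1.2]
opening: 0.001
grip_force: 0.2
```

move_arm:
  offset:
    - [-1,2,0]
    - [-1,5,0]
    - [-2,7,0]
    - [-2,7,0]
  spin: [0,0,0,0]
  claw: [0,0,0,0]

```text
t: 16.6
position: [0.4196, -0.0447, 0.0531]
ee_rot: [-3.116, 0.001, 0.324]
contact_force: [-0.1, -0.3, 0.1]
opening: -0.001
grip_force: 0.2
```

move_arm:
  offset:
    - [0,1,0]
    - [0,2,0]
    - [0,3,0]
    - [0,3,0]
  spin: [0,0,0,0]
  claw: [0,0,0,0]

```text
t: 17.0
position: [0.4199, -0.042, 0.0533]
ee_rot: [-3.117, 0.0, 0.324]
contact_force: [-0.2, -0.7, -0.3]
opening: 0.002
grip_force: 0.4
```

move_arm:
  offset:
    - [0,1,0]
    - [0,2,0]
    - [0,3,0]
    - [0,3,0]
  spin: [0,0,0,0]
  claw: [0,0,0,0]

```text
t: 17.4
position: [0.4199, -0.0389, 0.0533]
ee_rot: [-3.116, 0.0, 0.324]
contact_force: [0.9, -2.5, 0.6]
opening: 0.003
grip_force: 0.4
```

move_arm:
  offset:
    - [0,1,0]
    - [0,2,0]
    - [0,2,0]
  spin: [0,0,0]
  claw: [0,0,0]

```text
t: 17.7
position: [0.4198, -0.0368, 0.0533]
ee_rot: [-3.116, 0.0, 0.324]
contact_force: [-0.7, -0.7, 0.0]
opening: -0.002
grip_force: 0.2
```

move_arm:
  offset:
    - [0,1,0]
    - [0,2,0]
    - [0,2,0]
  spin: [0,0,0]
  claw: [0,0,0]

```text
t: 18.0
position: [0.4199, -0.0351, 0.0533]
ee_rot: [-3.117, 0.0, 0.324]
contact_force: [-0.2, -1.1, -0.5]
opening: 0.002
grip_force: 0.6
```

move_arm:
  offset:
    - [0,1,0]
    - [0,2,0]
    - [0,2,0]
  spin: [0,0,0]
  claw: [0,0,0]

```text
t: 18.3
position: [0.42, -0.0342, 0.0533]
ee_rot: [-3.119, 0.001, 0.324]
contact_force: [-0.7, -5.4, -0.6]
opening: 0.002
grip_force: 2.4
```

```bash
python3 - <<'E'
from h import *
s,f=look("w8"); print(s["t"],s["position"],s["contact_force"]); marks(s,f,["jaw_tab","nut_axis","wing_tip"])
E
```

```text
18.3 [ 0.41996191 -0.03421118  0.0533018 ] [-0.69890799 -5.39940678 -0.63055316]
nut_axis [362. 284.] 0.57 [450.5 -39.5  76. ]
wing_tip [448. 238.] 0.98 [476.1 -62.   76. ]
wing_tip [353. 223.] 0.35 [470.3 -28.7  76. ]
```

View pics/w8.png

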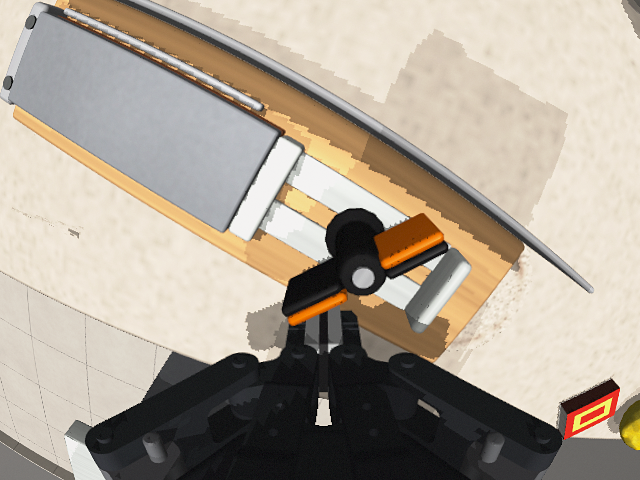

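The wing stopped with the force rising; its tip is at (448,238), which is the tight angle. I'll press a little more to confirm the stop.

move_arm:
  offset:
    - [0,1,0]
    - [0,2,0]
    - [0,3,0]
    - [0,3,0]
    - [0,3,0]
  spin: [0,0,0,0,0]
  claw: [0,0,0,0,0]

```text
t: 19.0
position: [0.42, -0.0338, 0.0533]
ee_rot: [-3.125, 0.003, 0.322]
contact_force: [-1.3, -15.0, -0.9]
opening: 0.001
grip_force: 5.8
```

move_arm:
  offset:
    - [0,1,0]
    - [0,2,0]
    - [0,3,0]
    - [0,3,0]
    - [0,3,0]
  spin: [0,0,0,0,0]
  claw: [0,0,0,0,0]

```text
t: 19.5
position: [0.4201, -0.0334, 0.0534]
ee_rot: [-3.131, 0.005, 0.321]
contact_force: [-0.4, -24.2, -0.8]
opening: -0.0
grip_force: 9.2
```

It is at the hard stop with 24 N and no movement. I'll back off, lift and do a final check.

move_arm:
  offset:
    - [0,-8,0]
    - [-2,-20,0]
    - [-2,-22,0]
    - [-2,-22,40]
    - [-2,-40,80]
    - [0,-60,110]
    - [0,-80,110]
    - [0,-80,110]
    - [0,-80,110]
  spin: [0,0,0,0,0,0,0,0,0]
  claw: [0,0,0,0,0,0,0,0,0]

```text
t: 20.4
position: [0.4196, -0.1067, 0.1629]
ee_rot: [-3.115, 0.0, 0.323]
contact_force: [0.4, -0.0, -0.0]
opening: -0.001
grip_force: 0.0
```

```bash
python3 - <<'E'
from h import *
s,f=look("w9"); print(s["t"],s["position"],s["contact_force"]); marks(s,f,["jaw_tab","nut_axis","wing_tip","end_stop"])
E
```

```text
20.4 [ 0.41956858 -0.10670978  0.16294098] [ 0.43620834 -0.04605325 -0.04888766]
jaw_tab [317. 208.] 0.68 [436.7 -93.9  42. ]
jaw_tab [587. 277.] 0.63 [ 460.6 -346.5   42. ]
nut_axis [240. 174.] 0.71 [450.2 -39.   76. ]
wing_tip [287. 147.] 0.81 [475.3 -62.6  76. ]
end_stop [63. 57.] 0.55 [497.2 155.2  38. ]
```

View pics/w9.png

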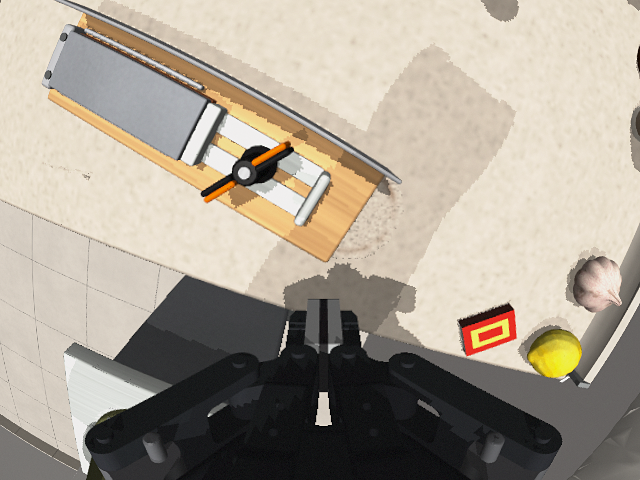

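The picture shows the jaw at (205,135) against the stone and the stone against the end stop at (60,55). The wings are at the tight angle, tip at (287,147), and the arm is clear.

```bash
python3 -c "from station import robot; print(robot.job_done())"
```

```text
the job is handed in; nothing more can be done
None
```

The stone is clamped with no visible gap between jaw, stone and end stop; the wing nut is turned clockwise to its hard stop by fingertip pushes only, and the job was handed in at about 20 s with the arm clear.

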